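# Load the batch hopper and hold its dump flap half open over the jar

### The job

Tip all six bearing balls from the scoop into the hopper's funnel, where they come to rest on the shut dump flap, and lay the scoop back down flat on the bench. Then lift the bail bar until the flap stands open at 45 degrees, so that the whole batch drops into the jar below, and finish still holding it there with the gripper: if let go it falls shut. Spill no ball, and leave the jar and the other things on the bench where they are.

Things in the scene. Friction and masses are not known exactly. Their poses are not given: they have to be found in the camera images.
- hopper: Batch hopper bolted down on a black mat: grey base plate 200 x 130 x 10 mm, a column (top 150 mm up, at x = 66 to 92 mm, |y| < 20 mm) carrying an aluminium funnel; under its throat (128 mm up) a hinged dump flap, under that the jar. Origin: on the mat (z = 0) below the funnel's vertical axis. Axes: x from the bail bar towards the column, y along the flap's hinge, z up.
- funnel_rim (a point): Centre of the funnel's open top, 189 mm above the mat. The mouth is 123 mm across inside (133 mm over its rolled edge), tapering to a throat of 50 mm; nothing stands higher round it.
- flap_hinge (a point): Middle of the flap's hinge shaft: 32 mm from the funnel axis on the bail's side, 125 mm above the mat. The hinge axis is the hopper's y.
- bail_bar (a point): Middle of the round steel cross bar of the flap's U-shaped bail: 16 mm thick, parallel to the hinge, 145 mm from it, free over 88 mm between the bail arms at its ends. Flap shut: the bail lies level, the bar 125 mm above the mat, 177 mm from the funnel axis, free air above and below. Lifting it swings the flap down: they are one stiff piece, and the point's axes turn with it.
- flap (a joint): Angle of flap and bail in rad: 0 = shut (bail level), growing as the bar is lifted, stop at 1.05. The bail's weight (about 2 N at the bar) drops it shut whenever it is let go. A graduated arc beside one bail arm has a mark every 15 degrees from level, the 45 degree one longer.
- jar: Clear open plastic jar, loose, standing in a locating ring on the hopper base under the flap: 77 mm across at its rim, 60 mm high, 68 mm wide inside, floor 4 mm thick. Origin: centre of its underside, 10 mm above the mat.
- scoop: Loose aluminium scoop lying flat on the bare bench (3 mm lower than the black mat, whose top is z = 0), 180 mm long, 0.16 kg, holding six balls. Origin: underside, middle of the pan's back wall; x points to the pouring mouth, z up. Pan x = 0 to 74 mm, 62 mm wide, walls 20 mm high on three sides. Handle: black bar 18 mm wide, 14 mm thick, x = -14 to -106 mm, its centre 28 mm up, free space below.
- scoop_grip (a point): Point on the handle's centre line 35 mm behind the pan, 28 mm above its underside when lying: a good place to grip, fingers closing across the handle (the scoop's y).
- scoop_lip (a point): Middle of the scoop's pouring edge, 109 mm from scoop_grip. Here the pan's floor turns up 16 degrees into a lip 5 mm high: kept level or a little mouth-up the balls stay in; to pour, tip the mouth some 40 degrees down.
- ball0_center (a point): Centre of one of the six alike steel bearing balls, 14 mm across, 11.5 g, loose in the scoop.
- ball1_center (a point): Centre of one of the six alike steel bearing balls, 14 mm across, 11.5 g, loose in the scoop.
- ball2_center (a point): Centre of one of the six alike steel bearing balls, 14 mm across, 11.5 g, loose in the scoop.
- ball3_center (a point): Centre of one of the six alike steel bearing balls, 14 mm across, 11.5 g, loose in the scoop.
- ball4_center (a point): Centre of one of the six alike steel bearing balls, 14 mm across, 11.5 g, loose in the scoop.
- ball5_center (a point): Centre of one of the six alike steel bearing balls, 14 mm across, 11.5 g, loose in the scoop.
- bush: Bystander: flanged steel bush, 50 mm across, 35 mm high, lying on the bench; origin under its middle. Leave it where it is.
- ring_gauge_1: Bystander: small steel setting ring, 44 mm across, 14 mm high, lying on the bench; origin under its middle. Leave it where it is.
- screwdriver: Bystander: screwdriver with an orange handle, 190 mm long, lying on the bench; origin under its middle. Leave it where it is.

How it is judged:
By the outcome, as a careful person would: the job done as asked, in the order asked, and still so for the second after the job is handed in, while the arm keeps its last pose, push and grip.
It also fails if it takes over 72 s, if anything falls off the work surface, if the arm or the gripper's body presses on something with over 40 N, if the wrist force passes 120 N, or if a joint passes its speed limit or range.

### The arm

A 6-joint arm with a two-finger parallel gripper is mounted at the origin on a cart in front of the work surface, level with it; the furniture and walls round the work are solid. World frame = base frame: x ahead of the robot, y to its left, z up, the work surface at z = 0. Lengths are in mm, angles in rad, forces in N, time in s.
With the tool pointing down it reaches from about 275 to 875 mm from the base axis. Payload 12.5 kg.
Tool frame: the origin (TCP) lies at the very end of the fingers, on their centre line; the grasp point (between the pads) lies 19 mm behind it (bot.grip_point_offset is the distance from the TCP to the grasp point, in mm); z points along the fingers, y is the line along which they close (so a half turn about z gives the same grasp; the last joint's range is limited). The gripper opens to 85 mm and grips with 20 to 120 N. Pads are 22 mm wide; open, the fingers measure 114 mm over their backs; the gripper's body (76 mm by 85 mm) begins 54 mm behind the grasp point. The pads swing forward as they close: fully open they stand 13 mm farther back than shut.
Start: joints at [1.04, 0.351, 1.652, -0, 1.139, -0.085], TCP at [237.117, 496.246, 231.29] pointing down, gripper open.
Joint ranges: [-2.75, 2.75], [-0.79, 2.1], [0.01, 2.65], [-1.57, 4.71], [0.07, 3.14], [-2.87, 2.87]. Speed limits (rad/s): [2.22, 2.22, 2.79, 3.14, 3.14, 3.14].

### API

Orientations are given as a rotation vector (axis times angle).
In Python, from plant import bot, cam, hand_in gives the robot as it stands (bot), with the cameras (cam) and the job as plain functions.
- The arm moves only by the tool shift_gripper, called after "Emit:" in YAML: its name, and indented under it one key for each argument. Schema: {"type":"object","properties":{"offsets":{"type":"array","items":{"type":"number"},"minItems":6,"maxItems":60},"jaw":{"type":"number"},"force":{"type":"number"},"only":{"type":"string"},"quiet":{"type":"boolean"},"lines":{"type":"string"}},"required":["offsets"],"additionalProperties":false}. offsets is one flat list of numbers that holds 1 to 10 rows one after another, with no inner brackets; each row has 6 numbers: dx, dy, dz in mm, then a rotation vector rx, ry, rz in rad; each row is the pose to reach, as a shift and turn from the pose commanded when the call began, along the tool's axes at that moment; what a row does not reach only later rows make up. A row lasts 1/10 s, in which the tool goes at most 50 mm and 0.15 rad, less where a joint would pass 70% of its speed; a pose out of reach is approached as far as the arm can. jaw is the finger opening in mm, set as the call begins (left out keeps the last). The fingers move at their own pace and stop on an object; force is the grip in N (left out, the last holds). Time passes only in rows, so rows that do not move let the fingers close. The tool returns the time, the measured TCP pose, the force, the opening and the grip force at its end. only (a regular expression) keeps the lines of the reply that match it, lines (a string "A,B") keeps lines A to B, and quiet returns only ok. Input that does not fit is refused with a message, and nothing moves.
- bot.get_state(): the state, without advancing time (a new reading comes with each control period).
- cam.get_image(name): name is "side" or "top"; returns the picture (400x640x3 uint8, red, green, blue); there is no depth.
- cam.camera_model(name): a dict with "vfov" (degrees; the focal length in pixels is half the picture's height over the tangent of half this angle, whatever the lens; pixels are square), "cx", "cy" (the principal point, pixels), "world_from_camera" (4x4, takes a point from camera to world coordinates). Camera axes: x right, y down, z forward; pixel columns grow to the right and rows downward; lengths in mm; the calibration is good to about 2 mm. A picture is of the moment at which its call begins. camera_model takes no time and is no camera call.
- hand_in(): hands the job in; it is judged then, once.
The state is a dict: "time": time; "joints": joint angles; "dq": joint speeds; "joint_efforts": joint torques, N m; "position": TCP position; "eef_rot": TCP orientation; "ft_force": force on the tool from outside, world axes, zero at the start; "wrist_torque": the same for the moment, N m; "opening": finger opening in mm; "grasp_force": force on a finger pad.
Only numpy, scipy, OpenCV 4.12 (cv2) and the standard library are available. Lean on these libraries where they do the work, as an engineer would, in place of code of your own. Each camera call takes 0.05 s, during which the arm holds its last target. There are 200 camera calls.

## Working session

There is one attempt and no reset: what is moved stays moved. The work goes in short steps, Python scripts to look and compute and a tool call to move; the robot and the scene stay as the last step left them, time stands still between calls to the robot, and variables do not carry over. Pictures are saved under pics/ and viewed, at most 10 in all, crops included, and the job is handed in when it is done.

```bash
ls; mkdir -p pics; python3 - <<'E'
from plant import bot, cam, hand_in
import cv2,json
for n in("side","top"):
    cv2.imwrite(f"pics/{n}0.png",cam.get_image(n)[:,:,::-1]); print(n,cam.camera_model(n))
print(bot.get_state(),bot.grip_point_offset)
E
```

```text
pics
plant.py
side {'vfov': 44.64494748697045, 'cx': 320.4629341736927, 'cy': 197.50426721184874, 'world_from_camera': array([[ 8.00213571e-01, -3.27480278e-01,  5.02409104e-01,
        -1.17613396e+02],
       [-5.99711561e-01, -4.39852955e-01,  6.68487413e-01,
        -9.62773184e+02],
       [ 2.06968524e-03, -8.36233248e-01, -5.48370013e-01,
         8.35330973e+02],
       [ 0.00000000e+00,  0.00000000e+00,  0.00000000e+00,
         1.00000000e+00]])}
top {'vfov': 44.24726112951145, 'cx': 323.56574648306434, 'cy': 194.12249974873407, 'world_from_camera': array([[-6.13657767e-02, -9.75753764e-01,  2.10092442e-01,
         2.45807027e+02],
       [-9.98103915e-01,  5.89829127e-02, -1.75952206e-02,
        -8.40425338e+01],
       [ 4.77673856e-03, -2.10773833e-01, -9.77523183e-01,
         1.42860655e+03],
       [ 0.00000000e+00,  0.00000000e+00,  0.00000000e+00,
         1.00000000e+00]])}
{'time': 0.1, 'joints': array([ 1.04036016e+00,  3.51208035e-01,  1.65234326e+00, -7.28313963e-06,
        1.13907900e+00, -8.46117008e-02]), 'dq': array([ 4.29565160e-04, -1.54525434e-03, -1.83176687e-03, -3.33309796e-04,
       -8.86723823e-05,  1.82614883e-03]), 'joint_efforts': array([ 1.26656494e-03, -5.06839800e+01, -2.91875839e+01, -6.19824141e-05,
        2.68044947e-03, -7.27454108e-06]), 'position': array([237.00044909, 496.00091542, 230.80458446]), 'eef_rot': array([-6.94441389e-01, -3.06356318e+00,  1.55644004e-03]), 'ft_force': array([ 0.44583931, -0.46896214, -1.00960884]), 'wrist_torque': array([ 0.03007477,  0.02252959, -0.00804561]), 'grasp_force': 0.0, 'opening': 85.36033491999902} 18.700000000000003
```

View pics/side0.png

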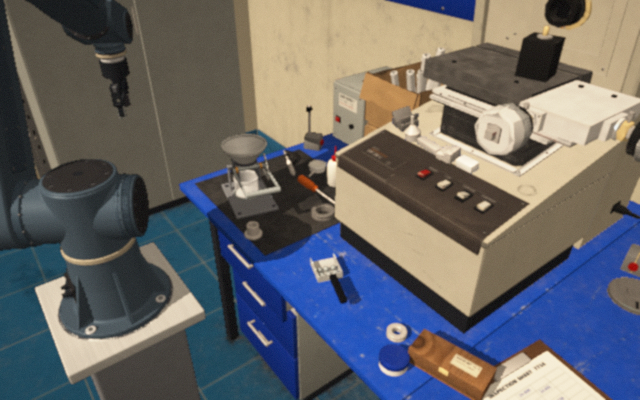

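View pics/top0.png

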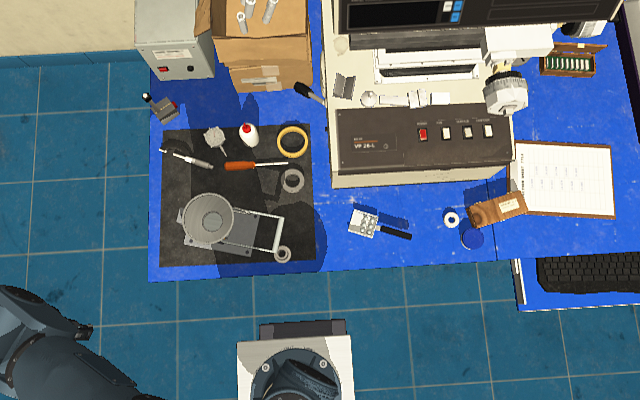

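Side: hopper at about (247,165), scoop at (330,275). Top: funnel (208,218), bail bar around (277,235), scoop pan (364,222), handle end (410,236). Now enlarged crops.

```bash
python3 - <<'E'
import cv2,numpy as np
t=cv2.imread("pics/top0.png");s=cv2.imread("pics/side0.png")
a=cv2.resize(t[185:270,165:325],None,fx=5,fy=5,interpolation=cv2.INTER_CUBIC)[:,:800]
b=cv2.resize(t[195:250,335:425],None,fx=6,fy=6,interpolation=cv2.INTER_CUBIC)[:170*2]
cv2.imwrite("pics/a.png",a)
c=cv2.resize(s[130:230,205:305],None,fx=5.0,fy=5.0,interpolation=cv2.INTER_CUBIC)
d=cv2.resize(s[245:310,300:360],None,fx=5,fy=5,interpolation=cv2.INTER_CUBIC)
o=np.zeros((600,800,3),np.uint8);o[:500,:500]=c;o[:325,500:800]=d
cv2.imwrite("pics/b.png",o)
b=cv2.resize(t[200:245,340:420],None,fx=8,fy=8,interpolation=cv2.INTER_CUBIC)
cv2.imwrite("pics/c.png",b)
E
```

```text
(no output)
```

View pics/a.png

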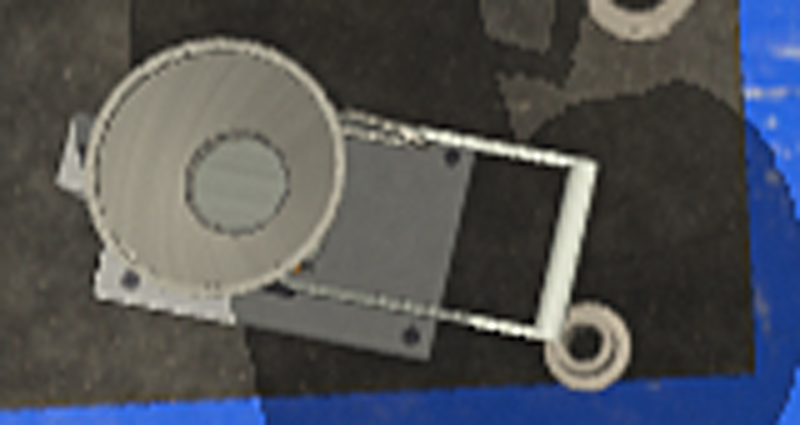

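View pics/b.png

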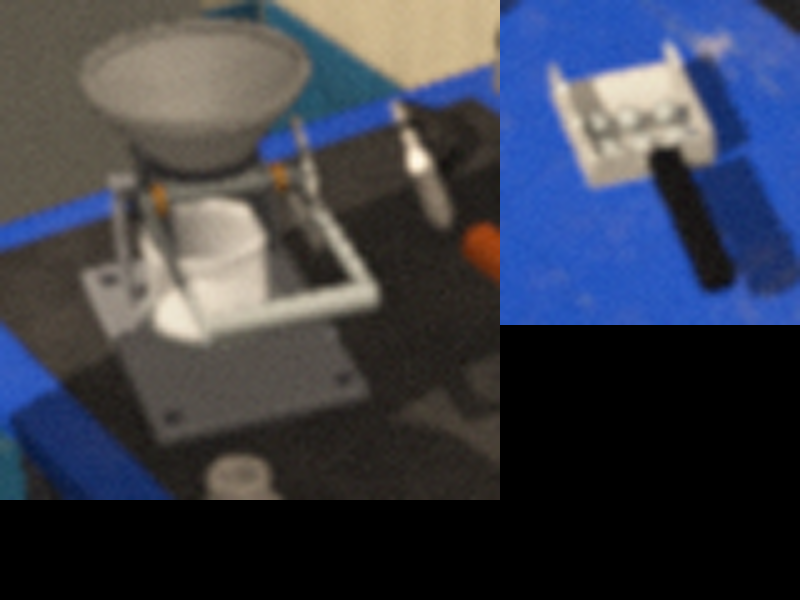

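View pics/c.png

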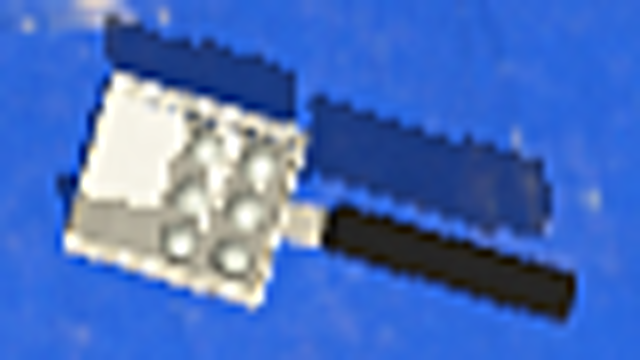

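Crop a: rim circle centre ≈ (216,167), bail bar mid (567,250). Crop b: side bar ends (210,330)–(375,293), rim ellipse x 80–312. Crop c: handle from (325,226) to (570,292), six balls at the back of the pan, mouth left.

```bash
cat > h.py <<'E'
import numpy as np,cv2
from plant import bot, cam, hand_in
def ray(n,u,v):
    m=cam.camera_model(n);f=200/np.tan(np.radians(m["vfov"])/2);T=m["world_from_camera"]
    d=T[:3,:3]@np.array([(u-m["cx"])/f,(v-m["cy"])/f,1]);return T[:3,3],d/np.linalg.norm(d)
def plane(n,p,z):
    o,d=ray(n,*p);return o+d*(z-o[2])/d[2]
def tri(pt,ps):
    (o,d),(q,e)=ray("top",*pt),ray("side",*ps)
    s=np.linalg.lstsq(np.c_[d,-e],q-o,rcond=None)[0]
    a,b=o+d*s[0],q+e*s[1];return (a+b)/2,np.linalg.norm(a-b)
def dark(img,x0,y0,x1,y1,thr=60):
    g=(img[y0:y1,x0:x1].max(2)<thr).astype(np.uint8)
    n,l,st,c=cv2.connectedComponentsWithStats(g);k=1+st[1:,4].argmax()
    (cx,cy),(w,h),a=cv2.minAreaRect(np.argwhere(l==k)[:,::-1].astype(np.float32))
    b=cv2.boxPoints(((cx,cy),(w,h),a));i=np.argsort([np.linalg.norm(b[j]-b[(j+1)%4]) for j in range(4)])[:2]
    e=[(b[j]+b[(j+1)%4])/2+[x0,y0] for j in i];return sorted(map(tuple,e)),st[k,4]
E
python3 - <<'E'
from h import *
np.set_printoptions(precision=1,suppress=True)
t=cv2.imread("pics/top0.png");s=cv2.imread("pics/side0.png")
A=dark(t,375,215,420,245);B=dark(s,322,268,350,308);print(A,B)
for i in (0,1): print("handle",tri(A[0][i],B[0][i]))
T=lambda x,y,ox,oy,k:(ox+(x+.5)/k-.5,oy+(y+.5)/k-.5)
a=lambda x,y:T(x,y,165,185,5);c=lambda x,y:T(x,y,205,130,5);h=lambda x,y:T(x,y,340,200,8)
print("hand handle top z25",plane("top",h(325,226),28),plane("top",h(570,292),28))
print("bar mid",tri(a(567,250),c(292,311)),"ends z125",plane("top",a(582,163),125),plane("top",a(552,338),125))
print("rim",tri(a(216,167),c(196,70)),plane("top",a(216,167),190))
print("throat",plane("top",a(237,184),128))
print("bench",tri((148.5,281),(0,0))[0]*0)
E
```

```text
([(np.float64(380.46486377716064), np.float64(227.48918914794922)), (np.float64(410.7513542175293), np.float64(236.80810928344727))], np.int32(175)) ([(np.float64(332.1134023666382), np.float64(274.5051565170288)), (np.float64(344.11340522766113), np.float64(301.50515365600586))], np.int32(187))
handle (array([ 440.2, -267.1,   25.9]), np.float64(1.8792237877351574))
handle (array([ 408.6, -352.2,   22.3]), np.float64(2.085560805333674))
hand handle top z25 [ 438.2 -265.5   28. ] [ 409.2 -351.    28. ]
bar mid (array([424.5,  19.8, 124.4]), np.float64(2.6203866735241665)) ends z125 [469.7  10.4 125. ] [377.   30.2 125. ]
rim (array([469. , 192.3, 186.2]), np.float64(1.3448864983574027)) [467.7 191.7 190. ]
throat [469.  194.4 128. ]
bench [0. 0. 0.]
```

```bash
cat >> h.py <<'E'
from scipy.spatial.transform import Rotation as R
def down(yaw,tilt=0,flip=1):
    """tool pointing down, y across direction yaw; tilt = mouth-down angle about the scoop's y"""
    x=np.array([np.cos(yaw),np.sin(yaw),0]);y=np.array([-x[1],x[0],0])
    M=np.c_[flip*x,-flip*y,[0,0,-1]];return R.from_rotvec(y*tilt)*R.from_matrix(M)
def go(grip,Rt,off=18.7):
    """print the shift in tool axes that brings the grasp point to grip with attitude Rt"""
    s=bot.get_state();R0=R.from_rotvec(s["eef_rot"]);p=np.array(grip)+Rt.apply([0,0,off])
    d=R0.inv().apply(p-s["position"]);r=(R0.inv()*Rt).as_rotvec()
    print("shift",d.round(1),"rot",r.round(3),"|",np.linalg.norm(d).round(1));return d,r
def show():
    s=bot.get_state();R0=R.from_rotvec(s["eef_rot"])
    print(round(s["time"],2),"q",s["joints"].round(2),"grip",(s["position"]-R0.apply([0,0,18.7])).round(1),"\nx",R0.as_matrix()[:,0].round(3),"y",R0.as_matrix()[:,1].round(3),"z",R0.as_matrix()[:,2].round(3),"F",s["ft_force"].round(1),"open",round(s["opening"],1),"gf",s["grasp_force"])
E
python3 - <<'E'
from h import *
show()
for f in(1,-1): go([432,-286.5,127],down(1.237,0,f))
E
```

```text
0.1 q [ 1.04  0.35  1.65 -0.    1.14 -0.08] grip [237.  496.  249.5] 
x [-0.902  0.431  0.   ] y [ 0.431  0.902 -0.001] z [-0.001 -0.001 -1.   ] F [ 0.4 -0.5 -1. ] open 85.4 gf 0.0
shift [-513.4 -621.8  123.1] rot [-1.000e-03  1.000e-03  1.459e+00] | 815.7
shift [-513.4 -621.8  123.1] rot [-1.000e-03 -1.000e-03 -1.683e+00] | 815.7
```

Emit:
shift_gripper:
  offsets: [-10,-10,0,0,0,0.03,-30,-35,0,0,0,0.1,-60,-70,0,0,0,0.2,-90,-108,0,0,0,0.3,-120,-146,0,0,0,0.4,-150,-184,0,0,0,0.5,-180,-220,0,0,0,0.6,-210,-256,0,0,0,0.7,-240,-292,0,0,0,0.8,-270,-328,0,0,0,0.9]
  jaw: 70

```text
time: 1.1
position: [338.8, 81.6, 231.3]
eef_rot: [1.964, 2.451, 0.001]
ft_force: [2.5, 1.4, -0.1]
opening: 69.6
grasp_force: 0.0
```

```bash
python3 - <<'E'
from h import *
show();go([432,-286.5,127],down(1.237))
E
```

```text
1.1 q [ 0.1  -0.03  2.12 -0.    1.06 -0.12] grip [338.8  81.6 250. ] 
x [-0.218  0.976 -0.   ] y [0.976 0.218 0.001] z [ 0.001 -0.    -1.   ] F [ 2.5  1.4 -0.1] open 69.6 gf 0.0
shift [-379.6   10.7  123.1] rot [0.001 0.    0.553] | 399.2
```

Emit:
shift_gripper:
  offsets: [-38,1,0,0,0,0.06,-76,2,0,0,0,0.12,-114,3,0,0,0,0.18,-152,4,0,0,0,0.24,-190,5,20,0,0,0.3,-230,6,40,0,0,0.36,-270,8,60,0,0,0.42,-310,9,85,0,0,0.48,-350,10,105,0,0,0.52,-379,11,123,0,0,0.553]

```text
time: 2.1
position: [433.8, -285.4, 107.1]
eef_rot: [-2.558, -1.823, 0.0]
ft_force: [0.3, 0.6, 1.0]
opening: 69.9
grasp_force: 0.0
```

Emit:
shift_gripper:
  offsets: [0,0,0,0,0,0,0,0,0,0,0,0,0,0,0,0,0,0]

```text
time: 2.4
position: [434.2, -282.5, 108.9]
eef_rot: [2.554, 1.829, 0.0]
ft_force: [-0.5, -0.4, -0.9]
opening: 70.1
grasp_force: 0.0
```

```bash
python3 - <<'E'
from h import *
show();go([432,-286.5,27],down(1.237))
cv2.imwrite("pics/t1.png",cam.get_image("top")[:,:,::-1])
cv2.imwrite("pics/s1.png",cam.get_image("side")[:,:,::-1])
a=cv2.imread("pics/t1.png")[190:260,330:430];b=cv2.imread("pics/s1.png")[230:310,290:370]
cv2.imwrite("pics/d.png",np.hstack([cv2.resize(a,(500,350)),cv2.resize(b,(300,300))[:350] if 0 else cv2.copyMakeBorder(cv2.resize(b,(300,300)),0,50,0,0,0)]))
E
```

```text
2.4 q [-0.67  0.46  1.84  0.    0.84 -0.34] grip [ 434.2 -282.5  127.6] 
x [ 0.322  0.947 -0.   ] y [ 0.947 -0.322  0.   ] z [ 0. -0. -1.] F [-0.5 -0.4 -0.9] open 70.1 gf 0.0
shift [ -4.5  -0.8 100.6] rot [0.    0.    0.006] | 100.7
```

View pics/d.png

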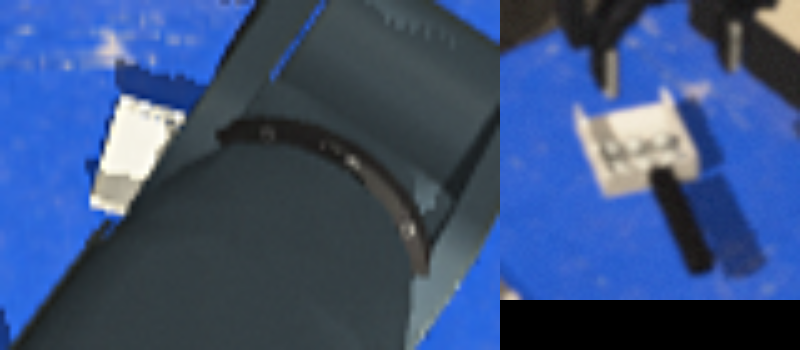

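The side view shows the fingers open, straddling the handle from above (fingertips at crop (608,90), (733,65)), scoop undisturbed. Descend.

Emit:
shift_gripper:
  offsets: [-2,0,15,0,0,0,-4,-1,40,0,0,0.006,-4.5,-1,65,0,0,0.006,-4.5,-1,85,0,0,0.006,-4.5,-1,96,0,0,0.006,-4.5,-1,100,0,0,0.006,-4.5,-1,100,0,0,0.006]
  jaw: 45

```text
time: 3.2
position: [432.4, -286.9, 8.6]
eef_rot: [2.559, 1.822, 0.0]
ft_force: [-0.2, 0.5, -0.2]
opening: 45.1
grasp_force: 0.0
```

Emit:
shift_gripper:
  offsets: [0,0,0,0,0,0,0,0,0,0,0,0,0,0,0,0,0,0,0,0,0,0,0,0,0,0,0,0,0,0,0,0,0,0,0,0]
  jaw: 8
  force: 60

```text
time: 3.8
position: [432.6, -287.5, 9.1]
eef_rot: [2.559, 1.821, 0.001]
ft_force: [-1.0, -0.5, 6.0]
opening: 17.0
grasp_force: 61.3
```

```bash
python3 -c "
from h import *
show()"
```

```text
3.8 q [-0.68  0.64  1.87 -0.    0.63 -0.34] grip [ 432.6 -287.4   27.8] 
x [ 0.328  0.945 -0.001] y [ 0.945 -0.328  0.001] z [ 0.001 -0.001 -1.   ] F [-1.  -0.5  6. ] open 17.0 gf 61.29886507987976
```

Emit:
shift_gripper:
  offsets: [0,0,-2,0,0,0,0,0,-5,0,0.01,0,0,0,-10,0,0.03,0,0,0,-18,0,0.05,0,0,0,-28,0,0.07,0,0,0,-40,0,0.09,0,0,0,-54,0,0.11,0,0,0,-70,0,0.12,0,0,0,-88,0,0.12,0,0,0,-106,0,0.12,0]

```text
time: 4.8
position: [431.9, -286.9, 114.9]
eef_rot: [-2.5, -1.778, -0.151]
ft_force: [0.8, -1.2, -2.2]
opening: 17.0
grasp_force: 60.2
```

Emit:
shift_gripper:
  offsets: [0,0,-17,0,0,0,0,0,-34,0,0,0,0,0,-50,0,0,0,0,0,-65,0,0,0,0,0,-78,0,0,0,0,0,-88,0,0,0,0,0,-95,0,0,0,0,0,-99,0,0,0,0,0,-101,0,0,0,0,0,-102,0,0,0]

```text
time: 5.8
position: [428.1, -298.5, 215.3]
eef_rot: [-2.5, -1.779, -0.15]
ft_force: [-0.0, -0.5, -2.0]
opening: 16.6
grasp_force: 60.2
```

```bash
python3 - <<'E'
from h import *
show();go([437.8,67.5,230],down(1.33,-0.12))
cv2.imwrite("pics/s2.png",cam.get_image("side")[:,:,::-1]);cv2.imwrite("pics/t2.png",cam.get_image("top")[:,:,::-1])
a=cv2.imread("pics/t2.png")[180:260,320:420];b=cv2.imread("pics/s2.png")[150:250,290:390]
cv2.imwrite("pics/e.png",np.hstack([cv2.resize(a,(400,320)),cv2.resize(b,(320,320))]))
E
```

```text
5.8 q [-0.75  0.34  1.72  0.12  1.14 -0.47] grip [ 427.4 -300.6  233.9] 
x [0.325 0.938 0.12 ] y [ 0.945 -0.328 -0.   ] z [ 0.039  0.114 -0.993] F [-0.  -0.5 -2. ] open 16.6 gf 60.240583419799805
shift [ 348.2 -111.    46.1] rot [ 0.011 -0.    -0.093] | 368.3
```

View pics/e.png

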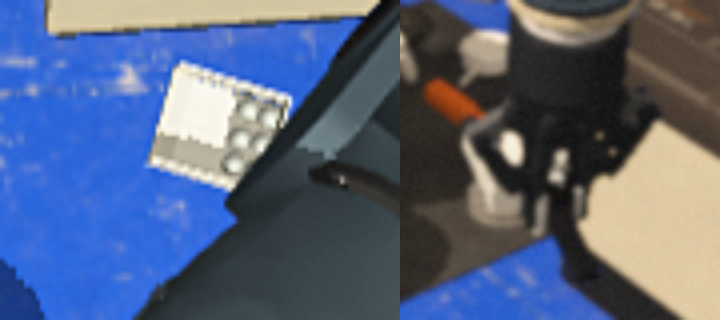

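Scoop is gripped and mouth-up, six balls lie at the pan's back (crop (235-270,105-165)); lip middle near crop (165,120).

Emit:
shift_gripper:
  offsets: [2,-1,0,0,0,0,8,-3,1,0,0,-0.002,18,-6,2,0,0,-0.005,32,-10,4,0,0,-0.01,50,-16,7,0,0,-0.014,70,-22,9,0,0,-0.02,92,-29,12,0,0,-0.026,116,-37,15,0,0,-0.032,140,-45,18,0,0,-0.038,164,-52,22,0,0,-0.044]

```text
time: 6.9
position: [432.8, -122.9, 213.4]
eef_rot: [-2.461, -1.836, -0.153]
ft_force: [0.3, 0.6, -1.9]
opening: 17.0
grasp_force: 60.2
```

Emit:
shift_gripper:
  offsets: [24,-8,3,0,0,-0.006,48,-15,6,0,0,-0.012,70,-22,9,0,0,-0.018,92,-29,12,0,0,-0.024,112,-36,15,0,0,-0.03,130,-41,17,0,0,-0.035,146,-46,19,0,0,-0.039,160,-50,21,0,0,-0.043,170,-53,22,0,0,-0.046,176,-55,23,0,0,-0.048]

```text
time: 7.9
position: [430.9, 61.8, 211.3]
eef_rot: [-2.418, -1.896, -0.155]
ft_force: [0.7, -0.1, -1.8]
opening: 16.5
grasp_force: 60.3
```

Emit:
shift_gripper:
  offsets: [3,-1,0,0,0,0,5,-2,1,0,0,0,6,-2,1,0,0,0,6,-2,1,0,0,0,6,-2,1,0,0,0]

```text
time: 8.4
position: [431.0, 66.7, 210.9]
eef_rot: [-2.42, -1.894, -0.155]
ft_force: [0.0, -0.1, -1.9]
opening: 16.8
grasp_force: 60.3
```

```bash
python3 - <<'E'
from h import *
show();go([437.8,67.5,230],down(1.33,-0.12))
cv2.imwrite("pics/s3.png",cam.get_image("side")[:,:,::-1]);cv2.imwrite("pics/t3.png",cam.get_image("top")[:,:,::-1])
a=cv2.imread("pics/t3.png")[175:255,165:285];b=cv2.imread("pics/s3.png")[70:190,200:320]
cv2.imwrite("pics/f.png",np.hstack([cv2.resize(a,(480,320)),cv2.resize(b,(320,320))]))
E
```

```text
8.4 q [-0.02  0.14  1.99  0.14  0.98  0.14] grip [430.2  64.6 229.5] 
x [0.238 0.964 0.119] y [ 0.971 -0.241  0.011] z [ 0.039  0.113 -0.993] F [ 0.  -0.1 -1.9] open 16.8 gf 60.25842905044556
shift [4.7 6.4 0.1] rot [ 0.011  0.001 -0.001] | 8.0
```

View pics/f.png

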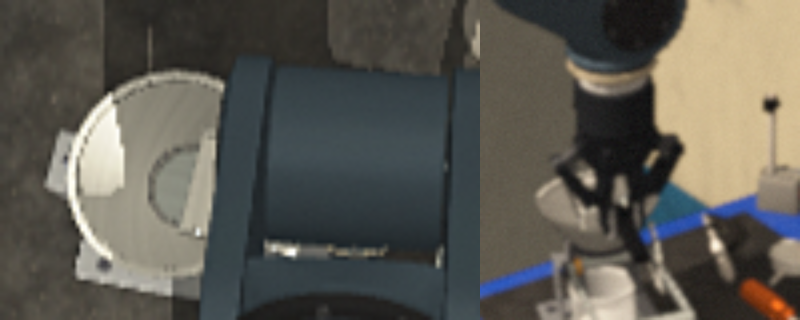

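Lip spans crop (215,130)–(190,235), middle ≈ top pixel (215.5,221), about 18 mm on the bail side of the funnel axis, as planned. Compute the pour about the lip.

```bash
python3 - <<'E'
from h import *
d=np.array([np.cos(1.33),np.sin(1.33),0])
for th in(-.12,0,.15,.3,.45,.6,.75,.9):
    P=np.array([468.5,192.5,208])-22*d
    dx=108*np.cos(th)-23*np.sin(th);dz=-108*np.sin(th)-23*np.cos(th)
    print(th,end=' ');go(P-dx*d-[0,0,dz],down(1.33,th))
E
```

```text
-0.12 shift [-0.1  6.3 11.8] rot [ 0.011  0.001 -0.001] | 13.4
0 shift [ 1.2  6.5 -1.1] rot [ 0.011 -0.119 -0.002] | 6.7
0.15 shift [  5.    6.6 -16.9] rot [ 0.011 -0.269 -0.002] | 18.8
0.3 shift [ 11.1   6.8 -31.9] rot [ 0.011 -0.419 -0.003] | 34.4
0.45 shift [ 19.3   7.  -45.8] rot [ 0.011 -0.569 -0.004] | 50.2
0.6 shift [ 29.6   7.1 -58.4] rot [ 0.01  -0.719 -0.005] | 65.8
0.75 shift [ 41.5   7.2 -69.3] rot [ 0.01  -0.869 -0.006] | 81.1
0.9 shift [ 55.    7.3 -78.2] rot [ 0.01  -1.019 -0.007] | 95.9
```

Emit:
shift_gripper:
  offsets: [0,2,3,0.004,0,0,0,5,7,0.01,0,0,0,6,8,0.011,-0.03,0,1,6,3,0.011,-0.08,-0.001,1,6.5,-1,0.011,-0.12,-0.002,2,6.5,-6,0.011,-0.17,-0.002,4,6.6,-12,0.011,-0.22,-0.002,5,6.6,-17,0.011,-0.27,-0.002,7,6.7,-22,0.011,-0.32,-0.002,9,6.8,-27,0.011,-0.37,-0.003]

```text
time: 9.5
position: [438.9, 71.0, 238.8]
eef_rot: [2.338, 1.834, -0.297]
ft_force: [-0.3, -0.2, -1.7]
opening: 17.0
grasp_force: 60.3
```

```bash
python3 - <<'E'
from h import *
show()
d=np.array([np.cos(1.33),np.sin(1.33),0])
for th in(.25,.3,.45,.6,.75,.9):
    P=np.array([468.5,192.5,208])-22*d
    dx=108*np.cos(th)-23*np.sin(th);dz=-108*np.sin(th)-23*np.cos(th)
    print(th,end=' ');go(P-dx*d-[0,0,dz],down(1.33,th))
E
```

```text
9.5 q [ 0.19  0.21  1.84 -0.25  1.21  0.53] grip [440.   75.6 256.9] 
x [ 0.231  0.94  -0.25 ] y [ 0.971 -0.238 -0.   ] z [-0.06  -0.243 -0.968] F [-0.3 -0.2 -1.7] open 17.0 gf 60.26384711265564
0.25 shift [-0.5 -0.2  0.1] rot [-0.     0.003  0.   ] | 0.6
0.3 shift [-0.2 -0.2 -5.3] rot [-0.    -0.047  0.   ] | 5.3
0.45 shift [  2.4  -0.2 -21.3] rot [-0.    -0.197  0.   ] | 21.4
0.6 shift [  7.4  -0.2 -36.7] rot [-0.    -0.347  0.   ] | 37.4
0.75 shift [ 14.6  -0.2 -51.2] rot [-0.    -0.497  0.   ] | 53.3
0.9 shift [ 23.9  -0.2 -64.5] rot [-0.    -0.647  0.   ] | 68.8
```

Emit:
shift_gripper:
  offsets: [0,0,-3,0,-0.03,0,0,0,-6,0,-0.06,0,0,0,-10,0,-0.09,0,1,0,-13,0,-0.12,0,2,0,-16,0,-0.15,0,2,0,-20,0,-0.18,0,3,0,-23,0,-0.21,0,4,0,-26,0,-0.24,0,5,0,-29,0,-0.27,0,6,0,-32,0,-0.3,0]

```text
time: 10.5
position: [441.9, 84.5, 268.6]
eef_rot: [2.152, 1.689, -0.611]
ft_force: [-0.3, 0.5, -0.6]
opening: 16.8
grasp_force: 60.3
```

```bash
python3 - <<'E'
from h import *
show()
d=np.array([np.cos(1.33),np.sin(1.33),0])
for th in(.6,.75,.9,.95):
    P=np.array([468.5,192.5,208])-22*d
    dx=108*np.cos(th)-23*np.sin(th);dz=-108*np.sin(th)-23*np.cos(th)
    print(th,end=' ');go(P-dx*d-[0,0,dz],down(1.33,th))
E
```

```text
10.5 q [ 0.34  0.3   1.72 -0.46  1.46  0.72] grip [444.3  94.  284.5] 
x [ 0.203  0.827 -0.525] y [ 0.971 -0.238 -0.   ] z [-0.125 -0.51  -0.851] F [-0.3  0.5 -0.6] open 16.8 gf 60.341817140579224
0.6 shift [ 0.1  0.  -4.7] rot [ 0.    -0.047  0.   ] | 4.7
0.75 shift [  2.7   0.  -20.6] rot [ 0.    -0.197  0.   ] | 20.8
0.9 shift [  7.7   0.  -36.1] rot [ 0.    -0.347  0.   ] | 36.9
0.95 shift [  9.8   0.1 -41. ] rot [ 0.    -0.397  0.   ] | 42.2
```

Force dropped (1.8→0.6 N): balls are leaving. Tip further and dwell.

Emit:
shift_gripper:
  offsets: [0,0,-5,0,-0.05,0,1,0,-10,0,-0.1,0,2,0,-15,0,-0.15,0,3,0,-21,0,-0.2,0,4,0,-26,0,-0.25,0,6,0,-31,0,-0.3,0,8,0,-36,0,-0.35,0,10,0,-41,0,-0.4,0,10,0,-41,0,-0.4,0,10,0,-41,0,-0.4,0]

```text
time: 11.5
position: [449.1, 113.6, 297.9]
eef_rot: [1.874, 1.47, -0.964]
ft_force: [0.4, 0.3, -1.4]
opening: 16.5
grasp_force: 60.4
```

Emit:
shift_gripper:
  offsets: [0,0,0,0,0,0,0,0,0,0,0,0,0,0,0,0,0,0,0,0,0,0,0,0,0,0,0,0,0,0]

```text
time: 12.0
position: [449.0, 113.3, 298.2]
eef_rot: [1.874, 1.47, -0.964]
ft_force: [0.3, -0.3, -1.5]
opening: 17.0
grasp_force: 60.4
```

```bash
python3 - <<'E'
from h import *
show();go([440.5,62,300],down(1.33,0))
cv2.imwrite("pics/t4.png",cam.get_image("top")[:,:,::-1]);cv2.imwrite("pics/s4.png",cam.get_image("side")[:,:,::-1])
a=cv2.imread("pics/t4.png")[175:255,165:285];b=cv2.imread("pics/s4.png")[70:190,200:320]
cv2.imwrite("pics/g.png",np.hstack([cv2.resize(a,(480,320)),cv2.resize(b,(320,320))]))
E
```

```text
12.0 q [ 0.49  0.48  1.57 -0.67  1.79  0.83] grip [452.6 128.1 309.1] 
x [ 0.138  0.565 -0.814] y [ 0.971 -0.238 -0.   ] z [-0.194 -0.79  -0.581] F [ 0.3 -0.3 -1.5] open 17.0 gf 60.41980504989624
shift [-16.4   4.   52. ] rot [0.   0.95 0.  ] | 54.7
```

View pics/g.png

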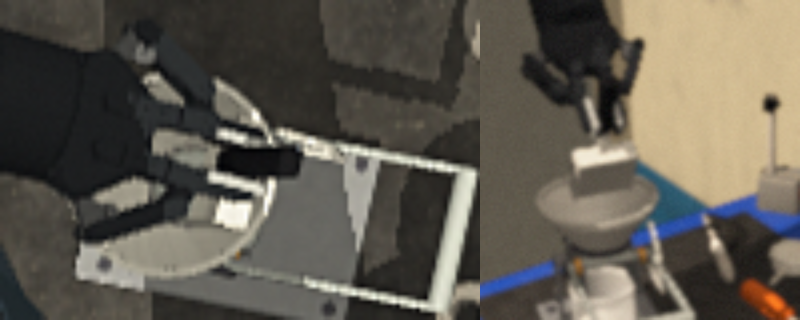

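The pan stands tipped in the funnel mouth (side crop (605,165)), no ball visible outside it. Untilt, and retreat.

Emit:
shift_gripper:
  offsets: [-1,0,4,0,0.06,0,-3,1,9,0,0.15,0,-5,1,14,0,0.25,0,-7,1,20,0,0.36,0,-9,2,26,0,0.47,0,-10,2,32,0,0.58,0,-12,3,38,0,0.69,0,-14,3,43,0,0.79,0,-15,4,48,0,0.88,0,-16,4,52,0,0.95,0]

```text
time: 13.1
position: [440.5, 61.8, 281.3]
eef_rot: [-2.472, -1.938, -0.004]
ft_force: [0.8, -0.3, -1.3]
opening: 16.8
grasp_force: 60.3
```

```bash
python3 - <<'E'
from h import *
show();go([432.6,-287.5,130],down(1.237,0))
E
```

```text
13.1 q [0.03 0.1  1.84 0.   1.2  0.27] grip [440.5  61.7 300. ] 
x [0.239 0.971 0.003] y [ 0.971 -0.239  0.001] z [ 0.002  0.002 -1.   ] F [ 0.8 -0.3 -1.3] open 16.8 gf 60.319236516952515
shift [-341.5   75.5  169.2] rot [ 0.001 -0.003  0.093] | 388.5
```

Emit:
shift_gripper:
  offsets: [-10,2,0,0,0,0,-35,8,0,0,0,0.01,-70,15,0,0,0,0.02,-110,24,0,0,0,0.03,-150,33,10,0,0,0.04,-190,42,30,0,0,0.05,-230,51,60,0,0,0.06,-270,60,95,0,0,0.07,-305,68,130,0,0,0.085,-330,73,158,0,0,0.093]

```text
time: 14.1
position: [432.4, -277.6, 121.5]
eef_rot: [2.559, 1.822, -0.004]
ft_force: [0.8, -0.5, -1.6]
opening: 16.8
grasp_force: 60.2
```

Emit:
shift_gripper:
  offsets: [-10,2,8,0,0,0,-12,2,11,0,0,0,-12,2,11,0,0,0,-12,2,11,0,0,0]

```text
time: 14.5
position: [431.5, -287.0, 113.4]
eef_rot: [2.557, 1.823, -0.0]
ft_force: [-0.2, 0.6, -2.0]
opening: 16.7
grasp_force: 60.3
```

```bash
python3 - <<'E'
from h import *
show();go([432.6,-287.5,27.8],down(1.237,0))
E
```

```text
14.5 q [-0.68  0.45  1.84 -0.    0.85 -0.34] grip [ 431.5 -287.   132.1] 
x [ 0.326  0.945 -0.001] y [ 0.945 -0.326  0.001] z [ 0.001 -0.002 -1.   ] F [-0.2  0.6 -2. ] open 16.7 gf 60.302685499191284
shift [  0.    1.1 104.3] rot [0.001 0.001 0.002] | 104.3
```

Emit:
shift_gripper:
  offsets: [0,0,10,0,0,0,0,0,30,0,0,0,0,1,52,0,0,0,0,1,72,0,0,0,0,1,87,0,0,0,0,1,96,0,0,0,0,1,100,0,0,0,0,1,101.5,0,0,0,0,1,102.5,0,0,0,0,1,102.5,0,0,0]

```text
time: 15.5
position: [432.0, -288.2, 10.1]
eef_rot: [2.558, 1.821, -0.0]
ft_force: [0.7, 0.1, -0.8]
opening: 17.2
grasp_force: 60.3
```

```bash
python3 -c "
from h import *
show()"
```

```text
15.5 q [-0.68  0.64  1.87 -0.    0.64 -0.34] grip [ 432.  -288.1   28.8] 
x [ 0.327  0.945 -0.001] y [ 0.945 -0.327  0.001] z [ 0.    -0.001 -1.   ] F [ 0.7  0.1 -0.8] open 17.2 gf 60.3444242477417
```

Emit:
shift_gripper:
  offsets: [0,0,0.7,0,0,0,0,0,1.4,0,0,0,0,0,1.4,0,0,0]

```text
time: 15.8
position: [432.0, -288.5, 9.0]
eef_rot: [2.558, 1.821, -0.001]
ft_force: [-2.6, -0.9, 8.0]
opening: 16.4
grasp_force: 61.7
```

Emit:
shift_gripper:
  offsets: [0,0,0,0,0,0,0,0,0,0,0,0,0,0,0,0,0,0,0,0,0,0,0,0]
  jaw: 50

```text
time: 16.2
position: [431.8, -288.0, 8.2]
eef_rot: [2.559, 1.822, -0.001]
ft_force: [-1.0, 0.1, 1.1]
opening: 49.9
grasp_force: 0.0
```

Emit:
shift_gripper:
  offsets: [0,0,-8,0,0,0,0,0,-25,0,0,0,0,0,-50,0,0,0,0,0,-85,0,0,0,0,0,-125,0,0,0,0,0,-165,0,0,0,40,0,-200,0,0,0,80,0,-215,0,0,0,120,0,-222,0,0,0,150,0,-222,0,0,0]

```text
time: 17.2
position: [481.7, -144.3, 232.1]
eef_rot: [2.557, 1.821, 0.002]
ft_force: [0.1, 0.0, -0.9]
opening: 50.0
grasp_force: 0.0
```

```bash
python3 - <<'E'
from h import *
show();go([424.5,19.8,230],down(1.33,0))
E
```

```text
17.2 q [-0.38  0.26  1.77 -0.    1.1  -0.05] grip [ 481.6 -144.3  250.8] 
x [ 0.327  0.945 -0.   ] y [ 0.945 -0.327  0.003] z [ 0.002 -0.001 -1.   ] F [ 0.1  0.  -0.9] open 50.0 gf 0.0
shift [ 136.4 -107.7   20.5] rot [ 0.003  0.001 -0.092] | 175.0
```

```bash
python3 - <<'E'
from h import *
np.set_printoptions(precision=1,suppress=True)
t=cam.get_image("top")[:,:,::-1].copy();s=cam.get_image("side")[:,:,::-1].copy()
cv2.imwrite("pics/t5.png",t);cv2.imwrite("pics/s5.png",s)
u=lambda i,k:cv2.resize(i,None,fx=k,fy=k,interpolation=cv2.INTER_CUBIC)
o=np.zeros((600,800,3),np.uint8)
a=u(t[190:260,175:305],4);o[:280,:520]=a
b=u(t[185:245,335:405],4);o[:240,520:800]=b
c=u(s[125:235,205:305],2.9);o[281:600,:290]=c
d=u(s[245:310,300:370],4);o[281:541,300:580]=d
cv2.imwrite("pics/h.png",o)
go([424.5,19.8,200],down(1.33+np.pi/2,0))
E
```

```text
shift [ 135.9 -107.    49.6] rot [ 0.   0.  -1.7] | 179.9
```

View pics/h.png

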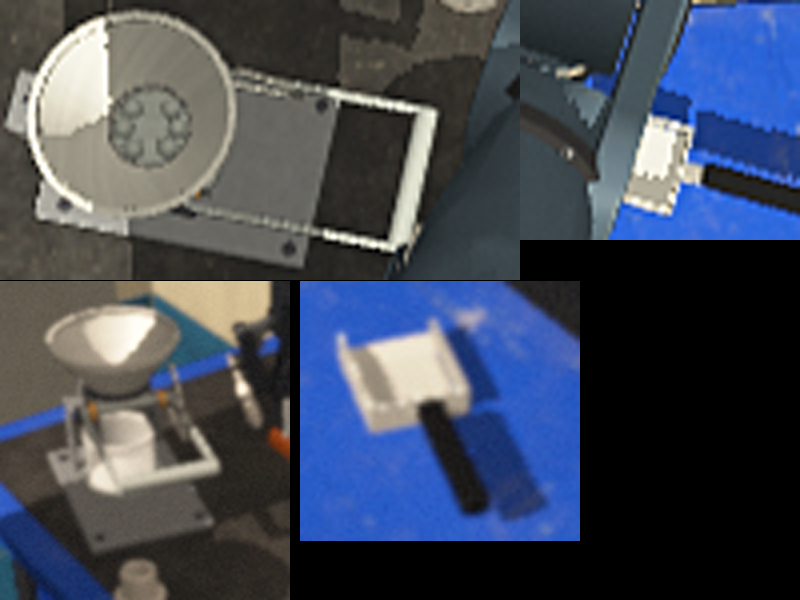

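All six balls form a ring in the throat at (150,125); scoop lies flat and empty (660,165 / 405,375); bail bar mid at (415,180). Now to the bar.

Emit:
shift_gripper:
  offsets: [5,-4,0,0,0,-0.08,18,-14,0,0,0,-0.22,35,-28,0,0,0,-0.37,52,-42,0,0,0,-0.52,69,-55,0,0,0,-0.67,86,-68,0,0,0,-0.82,103,-81,0,0,0,-0.97,118,-93,10,0,0,-1.12,130,-102,25,0,0,-1.27,136,-107,40,0,0,-1.42]

```text
time: 18.3
position: [424.0, 17.7, 190.1]
eef_rot: [0.743, 3.052, -0.001]
ft_force: [1.0, -0.3, -0.3]
opening: 50.2
grasp_force: 0.0
```

Emit:
shift_gripper:
  offsets: [0,0,5,0,0,-0.14,0,0,10,0,0,-0.24,0,0,10,0,0,-0.24,0,0,10,0,0,-0.24]
  jaw: 60

```text
time: 18.7
position: [424.4, 17.0, 180.4]
eef_rot: [0.388, 3.118, -0.001]
ft_force: [0.2, -0.1, 0.1]
opening: 59.8
grasp_force: 0.0
```

```bash
python3 - <<'E'
from h import *
show();go([425.5,20.2,126],down(1.33+np.pi/2,0))
E
```

```text
18.7 q [-0.07  0.19  2.01 -0.    0.94 -1.39] grip [424.4  17.  199.1] 
x [-0.969  0.245 -0.   ] y [ 0.245  0.969 -0.001] z [-0.    -0.001 -1.   ] F [ 0.2 -0.1  0.1] open 59.8 gf 0.0
shift [-0.3  3.5 73.1] rot [-0.001  0.    -0.007] | 73.2
```

Emit:
shift_gripper:
  offsets: [0,1,12,0,0,0,0,2,30,0,0,0,0,3,48,0,0,0,0,3,62,0,0,0,0,3,71,0,0,0,0,3,74,0,0,0,0,3,74,0,0,0]
  jaw: 60

```text
time: 19.4
position: [425.2, 20.1, 106.2]
eef_rot: [-0.384, -3.118, 0.001]
ft_force: [-0.8, 0.4, -1.1]
opening: 60.0
grasp_force: 0.0
```

Emit:
shift_gripper:
  offsets: [0,0,0,0,0,0,0,0,0,0,0,0,0,0,0,0,0,0,0,0,0,0,0,0,0,0,0,0,0,0,0,0,0,0,0,0]
  jaw: 6
  force: 30

```text
time: 20.0
position: [425.4, 20.5, 106.5]
eef_rot: [0.383, 3.117, 0.0]
ft_force: [-0.6, 4.0, 7.2]
opening: 14.9
grasp_force: 29.3
```

```bash
python3 -c "
from h import *
show()"
```

```text
20.0 q [-0.06  0.33  2.07  0.    0.75 -1.39] grip [425.4  20.5 125.2] 
x [-0.97   0.242 -0.001] y [0.242 0.97  0.   ] z [ 0.001 -0.    -1.   ] F [-0.6  4.   7.2] open 14.9 gf 29.344025552272797
```

Emit:
shift_gripper:
  offsets: [0,0,0,0,0,0,0,1,-14.5,0,0,0,0,9,-50,0,0,0,0,25,-82,0,0,0,0,39,-99,0,0,0,0,42.5,-102.5,0,0,0,0,42.5,-102.5,0,0,0,0,42.5,-102.5,0,0,0,0,42.5,-102.5,0,0,0,0,42.5,-102.5,0,0,0]
  jaw: 6
  force: 60

```text
time: 21.0
position: [434.8, 58.3, 210.0]
eef_rot: [-0.381, -3.118, 0.012]
ft_force: [-13.1, -28.4, 24.0]
opening: 13.6
grasp_force: 61.9
```

Emit:
shift_gripper:
  offsets: [0,0,0,0,0,0,0,0,0,0,0,0,0,0,0,0,0,0,0,0,0,0,0,0,0,0,0,0,0,0]

```text
time: 21.5
position: [434.8, 58.3, 210.0]
eef_rot: [-0.381, -3.118, 0.012]
ft_force: [-12.6, -28.4, 24.6]
opening: 13.9
grasp_force: 61.9
```

```bash
python3 - <<'E'
from h import *
show()
s=bot.get_state();g=s["position"]+[0,0,18.7]
d=np.array([np.cos(1.325),np.sin(1.325)]);h=np.array([468.5,192.5])-32*d
r=(h-g[:2])@d;print("angle",np.degrees(np.arctan2(g[2]-125,r)),"radius",np.hypot(r,g[2]-125))
t=cam.get_image("top")[:,:,::-1].copy();s=cam.get_image("side")[:,:,::-1].copy()
cv2.imwrite("pics/t6.png",t);cv2.imwrite("pics/s6.png",s)
# bystanders/floor: changed pixels between t5 and t6 outside arm, ball-like blobs
a=cv2.imread("pics/s5.png");df=(cv2.absdiff(a,s).max(2)>45).astype(np.uint8)
n,l,st,c=cv2.connectedComponentsWithStats(df)
for k in range(1,n):
    if st[k,4]>3: print(st[k],c[k].round(0))
E
```

```text
21.5 q [ 0.03  0.18  1.95 -0.01  1.02 -1.29] grip [434.8  58.4 228.7] 
x [-0.971  0.241 -0.001] y [ 0.241  0.97  -0.008] z [-0.001 -0.007 -1.   ] F [-12.6 -28.4  24.6] open 13.9 gf 61.86566770076752
angle 44.25800583899705 radius 148.56835113197522
[   0    0   68  169 5745] [38. 64.]
[197   0  16  11  57] [204.   5.]
[ 232    0  112  182 6993] [301.  81.]
[90  4  3  5  6] [91.  6.]
[212   6  17  15  91] [220.  14.]
[94 11  6  6  9] [96. 13.]
[104  11   5   8  12] [106.  15.]
[ 138   13  137  152 3732] [224.  79.]
[  92   14   28  134 1361] [107.  79.]
[101  17   5   8  15] [103.  20.]
[ 0 22  2  4  7] [ 0. 24.]
[110  25   2   4   4] [111.  26.]
[105  26  33 170 736] [128. 127.]
[64 30  2 17 29] [65. 39.]
[106  45   4   5   7] [108.  47.]
[264  54   3   3   5] [265.  55.]
[ 4 69  9  6 43] [ 7. 72.]
[  9  76  11  
[... 470 characters left out ...]
 13  50] [304. 172.]
[240 169  14   5  47] [246. 171.]
[266 174   3   5   9] [267. 176.]
[258 174  23  20 175] [271. 187.]
[307 182   7   6  32] [310. 185.]
[249 184   5   7  24] [251. 187.]
[330 185   5   2   9] [332. 186.]
[ 37 189   4   9  16] [ 38. 194.]
[247 195   6   3  14] [250. 196.]
[ 40 198   5   8  15] [ 42. 201.]
[126 202   9  13  53] [130. 209.]
[260 202  16  10  84] [267. 207.]
[ 90 210  10   6  21] [ 95. 213.]
[203 211   4   6  11] [204. 213.]
[ 67 213  16  28 119] [ 73. 224.]
[ 44 215  55  50 791] [ 64. 244.]
[ 68 214   4   5  11] [ 69. 216.]
[ 49 219   2   2   4] [ 50. 220.]
[107 223  31  37 205] [125. 243.]
[291 241  13  12  93] [296. 246.]
[262 255  30  16  79] [276. 262.]
```

Radial load of ~38 N suggests the bar slid ~5 mm down in the pads (y-travel 38.8 mm → ~43°). Raise gently.

Emit:
shift_gripper:
  offsets: [0,0,-1,0,0,0,0,0,-2,0,0,0,0,0,-3,0,0,0,0,0,-4,0,0,0,0,0,-4,0,0,0,0,0,-4,0,0,0]

```text
time: 22.2
position: [435.3, 60.3, 212.7]
eef_rot: [0.383, 3.118, -0.005]
ft_force: [-0.5, -8.5, 2.9]
opening: 13.4
grasp_force: 59.3
```

```bash
python3 - <<'E'
from h import *
show()
s=bot.get_state();p=s["position"]-[425.3,20.3,106.3]
y=p[:2]@[.242,.97];print("dy",y,"dz",p[2],"angle from y",np.degrees(np.arccos(1-y/145)),"from z",np.degrees(np.arcsin(p[2]/145)))
E
```

```text
22.2 q [ 0.03  0.17  1.94 -0.    1.03 -1.29] grip [435.3  60.4 231.4] 
x [-0.97   0.242 -0.   ] y [ 0.242  0.97  -0.003] z [-0.    -0.003 -1.   ] F [-0.5 -8.5  2.9] open 13.4 gf 59.2900013923645
dy 41.235906500291065 dz 106.3869412634521 angle from y 44.306422768665534 from z 47.197738266854
```

Emit:
shift_gripper:
  offsets: [0,0.3,-0.8,0,0,0,0,0.3,-0.8,0,0,0,0,0.3,-0.8,0,0,0]

```text
time: 22.5
position: [435.4, 60.8, 213.3]
eef_rot: [0.383, 3.118, -0.004]
ft_force: [0.9, -6.4, -0.3]
opening: 14.0
grasp_force: 59.0
```

```bash
python3 - <<'E'
from h import *
show()
p=bot.get_state()["position"]-[425.3,20.3,106.3];y=p[:2]@[.242,.97];print("angle from y",np.degrees(np.arccos(1-y/145)))
def pix(n,P):
    m=cam.camera_model(n);f=200/np.tan(np.radians(m["vfov"])/2);q=np.linalg.inv(m["world_from_camera"])@np.r_[P,1]
    return np.array([m["cx"]+f*q[0]/q[2],m["cy"]+f*q[1]/q[2]])
t=cam.get_image("top")[:,:,::-1].copy();s=cam.get_image("side")[:,:,::-1].copy()
cv2.imwrite("pics/t7.png",t);cv2.imwrite("pics/s7.png",s);s5=cv2.imread("pics/s5.png");t5=cv2.imread("pics/t5.png")
d=np.array([.242,.97,0]);n=np.array([-.97,.242,0]);hg=np.array([468.5,192.5,125])-32*d
for w in(-37,-30,30,37):
    for a,im in((0,s5),(45,s)):
        r=np.radians(a);q=pix("side",hg+n*w+145*(-d*np.cos(r)+[0,0,np.sin(r)]));u,v=q.round().astype(int)
        print(w,a,q.round(1),im[v-8:v+9,u].mean(1).astype(int))
q=[pix("side",hg+n*37+145*(-d*np.cos(r)+[0,0,np.sin(r)])).round(1) for r in np.radians([41,45,49])];print(q)
# throat, jar
c=pix("top",[468.5,192.5,125]).astype(int);print("throat",c,"\n",t5[c[1]-8:c[1]+9:2,c[0]-9:c[0]+10:2].mean(2).astype(int),"\n",t[c[1]-8:c[1]+9:2,c[0]-9:c[0]+10:2].mean(2).astype(int))
E
```

```text
22.5 q [ 0.03  0.17  1.94 -0.    1.03 -1.29] grip [435.4  60.9 232. ] 
x [-0.97   0.242 -0.   ] y [ 0.242  0.97  -0.003] z [-0.    -0.003 -1.   ] F [ 0.9 -6.4 -0.3] open 14.0 gf 58.95183205604553
angle from y 44.607600861981794
-37 0 [275.7 188.6] [127 170 183 176 165 157 182 194 187 161 119  71  48  40  38  38  40]
-37 45 [268.8 148.5] [ 77  78  81  77  75  84 104 117 122 111  96  81  84  99 104 104 107]
-30 0 [273.2 189.1] [149 114  84  52  45  79 142 188 192 173 143 105  61  41  43  43  49]
-30 45 [266.3 149. ] [ 93 104 109 106  98  87  88 111 123 115 104  85  75  89 126 155 174]
30 0 [252.  193.7] [210 212 209 209 207 199 199 195 181 148 116  93  92  86  84  83  84]
30 45 [244.6 153. ] [155 144 141 146 144 151 168 186 182 159 126  94  78  83  85  83  81]
37 0 [249.4 194.3] [205 215 214 216 218 213 202 193 191 172 136 107  92  87  88  84  86]
37 45 [242.  153.5] [201 174 152 145 145 158 176 183 176 142 110  83  80  85  88  85  82]
[array([242.9, 157.2]), array([242. , 153.5]), array([241., 150.])]
throat [212 221] 
 [[135 125 105 109 124 132 126  96 114 121]
 [141 111 130 115 135 134 125 130 111 101]
 [ 91 100 135 116 135 134 104 137 117 104]
 [104 118  98 117 135 131 135  80  95 137]
 [ 97 140 118 138 139 138 140 110 151 113]
 [ 94 106  96 138 136 136 140  93 106  98]
 [114 135 121 121 140 143 111 137 132  93]
 [121 117 127 124 138 143 109 127 104 130]
 [153 112  92 105 138 139 118  85 132 128]] 
 [[70 64 66 65 69 43 42 70 68 65]
 [60 64 64 65 69 44 44 65 63 61]
 [60 64 64 63 70 42 44 54 61 60]
 [59 63 64 66 69 44 43 42 60 60]
 [61 65 64 64 67 44 43 42 58 55]
 [60 65 65 66 55 45 45 44 55 53]
 [60 64 63 65 52 43 44 44 50 51]
 [61 65 65 64 44 45 42 43 42 46]
 [62 64 65 66 41 42 44 42 45 41]]
```

```bash
python3 - <<'E'
import cv2,numpy as np
a=cv2.imread("pics/s5.png").mean(2).astype(int);b=cv2.imread("pics/s7.png").mean(2).astype(int)
print("base\n",a[200:214,258:278:2],"\n",b[200:214,258:278:2])
print("jar\n",a[168:200:2,232:262:2],"\n",b[168:200:2,232:262:2])
E
```

```text
base
 [[ 82  82  85  83  85  84  83  83  57  39]
 [ 84  83  82  83  86  81  86  85  69  40]
 [ 84  84  80  82  83  86  81  86  77  42]
 [ 84  87  86  87  85  81  84  84  79  53]
 [ 82  84  83  82  83  82  85  75  71  61]
 [ 86  85  82  83  82  86  82  65  60  72]
 [ 81  86  84  85  84  83  84  64  62  84]
 [ 82  83  83  86  85  85  84  77  79 103]
 [ 82  81  82  86  84  84  85  84  86 108]
 [ 82  83  86  89  92  87  86  81  78  81]
 [ 83  85  88  85  88  78  75  66  61  51]
 [ 86  88  82  81  72  67  56  47  41  36]
 [ 82  76  72  65  54  47  41  32  32  31]
 [ 71  63  52  48  40  33  34  31  30  32]] 
 [[ 81  83  77  82  79  83  81  85  68  36]
 [ 81  79  81  81  79  81  93 107  99  40]
 [ 81  81  80  82  85  96 121 130 124  54]
 [ 81  78  78  87 100 121 135 138 126  70]
 [ 79  78  89 107 125 133 138 128 110  87]
 [ 84  89 104 124 133 139 134 108  88 105]
 [ 88 108 128 136 137 134 136 112  88 124]
 [ 94 130 136 135 137 138 136 127 123 134]
 [ 94 137 139 138 141 139 137 133 133 125]
 [ 84 127 140 142 138 133 131 116 105  92]
 [ 84 129 136 133 130 115 101  87  74  64]
 [ 84 116 123 11
[... 1438 characters left out ...]
8  55]
 [ 87 165  95  55  95 128 141 156 168 178 190 200 195 103  56]
 [ 72 179 170  78  92 127 145 155 172 185 197 191 172  98  74]
 [115 171 194 135 118 185 190 193 191 184 172 180 178 115  81]
 [132 164 168 150 139 192 189 180 168 155 147 183 187 121  82]
 [126 141 166 163 175 187 186 180 165 148 128 176 193 134  86]
 [ 83 130 174 183 204 193 183 209 208 160 132 180 196 138  95]
 [124 156 180 198 205 205 191 211 212 187 163 192 198 146  94]
 [129 125 187 212 215 220 217 216 213 208 203 201 193 129  99]
 [ 84  93 182 223 226 221 220 217 213 209 204 192 157 108  87]
 [ 79  81 120 171 201 210 215 210 203 188 164 131 107  87  81]
 [ 85  81  79  90 107 128 133 132 124 111  99  87  83  80  81]]
```

```bash
python3 -c "
from plant import bot, cam, hand_in
print(hand_in())"
```

```text
the job is handed in; nothing more can be done
None
```

I handed the job in: the camera showed all six balls in the funnel after the pour and the scoop lying flat and empty, and the gripper now holds the bail bar at about 45°. That the balls dropped into the jar with no spill I inferred from pixel changes in the side camera picture, as the arm hid the throat from above. The bar slipped about 5 mm in the pads during the lift, briefly loading the wrist with about 40 N (the wrist limit is 120 N).

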